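# Thread the crossbar through the rod bridge and lock it

## Task

Take the longest of the three steel bars from the rack and thread it through both blocks of the rod bridge, without forcing it, until it sticks out equally at both ends. Then swing the red lever on the blue block clockwise as far as it goes to clamp the bar, and let go. Leave the spare bars in the rack and everything else on the bench where it is.

Things in the scene. Friction and masses are not known exactly. Their poses are not given: they have to be found in the camera images.
- bar_center (a point): Centre of the long crossbar: round stainless bar, 16 mm diameter, 200 mm long, 0.2 to 0.31 kg, 1 mm chamfer at both ends. Its own y axis runs along it (it may be rolled about it; either end may go first). Held off its middle, its far end sags. It starts level in one of the rack's three slots, its axis 46 mm above the bench, its middle within 4 mm of the rack's middle.
- rack: Grey plastic rod rack, fixed. Base 186 mm (x) by 120 mm (y), 8 mm thick, origin at the centre of its underside. Two comb plates 6 mm thick stand at y = -48 and +48 mm, tops 48 mm high; their slots at x = -58, 0 and +58 mm hold three bars that lie along the rack's y.
- spare_a_center (a point): Centre of a spare bar, 16 mm diameter, 120 mm long, lying in the rack along its y; not needed.
- spare_b_center (a point): Centre of a spare bar, 16 mm diameter, 140 mm long, lying in the rack along its y; not needed.
- bridge: Rod bridge, fixed to the bench, may stand turned on it: dark breadboard 120 mm (x) by 240 mm (y) by 12 mm, origin at the centre of its underside, two 25 mm pillars, each bearing a block with a level 18 mm bore: plain aluminium guide block at -y, blue clamp block with the red lever at +y.
- bridge_mid (a point): Point on the common axis of the two bores, half-way between the blocks, 120 mm above the bench, where the crossbar's centre belongs. Its y axis runs along the bores, from guide block to clamp block; z is up. Each block is 44 mm (x) by 25 mm (y, along the bore) by 36 mm high, its top 18 mm above the axis; outer faces 80 mm, inner faces 55 mm either side of this point.
- guide_bore (a point): Centre of the aluminium guide block's bore (18 mm diameter, 25 mm long), on the axis, 67.5 mm to -y of bridge_mid. A bar whose middle lies in it stays there by itself, level within a few degrees; a hand that closes hard and off-centre on a bar in a bore presses it against the block.
- clamp_bore (a point): Centre of the blue clamp block's bore (18 mm diameter, 25 mm long), on the axis, 67.5 mm to +y of bridge_mid; the lever's upright pivot stands above this point.
- clamp_lever (a joint): Angle of the red clamp lever on top of the blue block, rad. 0: open, the lever points along the bridge's -x; it turns clockwise seen from above to its stop at 1.57, where it points along the bridge's +y (locked). It starts open (0 to 0.25), stays where it is left and needs about 0.2 Nm. It drives a pad down into the bore that clamps the bar; beyond 1.2 no bar can pass.
- lever_tip (a point): Centre of the round knob (16 mm diameter, 16 mm high) at the end of the red lever, 56 mm from its pivot, 28.5 mm above the axis of the bores; the lever's arm is 10 mm wide and 10 mm high and reaches from 22.5 to 32.5 mm above that axis.
- salt_jar_mid (a point): Middle of a white-labelled jar with a blue cap, 60 mm diameter, 85 mm high; leave alone.
- mortar_mid (a point): Middle of a small brown mortar, 96 mm diameter, 42 mm high; leave alone.
- die_mid (a point): Middle of a steel pellet die, 56 mm diameter, 70 mm high; leave alone.
- driver_grip (a point): Handle of a yellow screwdriver, 160 mm long, lying on the bench; leave alone.
- mouse_mid (a point): Middle of a black computer mouse on its mat, 95 by 58 by 32 mm; leave alone.

How it is judged:
By the outcome, as a careful person would: the job done as asked, in the order asked, and still so for the second after the job is handed in, with the robot touching nothing.
It also fails if it takes over 64 s, if anything falls off the work surface, if the arm or the gripper's body presses on something with over 40 N, if the wrist force passes 120 N, or if a joint passes its speed limit or range.

## Robot

A 6-joint arm with a two-finger parallel gripper is mounted at the origin on the work surface. World frame = base frame: x ahead of the robot, y to its left, z up, the work surface at z = 0. Lengths are in m, angles in rad, forces in N, time in s.
With the tool pointing down it reaches from about 0.35 to 0.775 m from the base axis. Payload 7.3 kg.
Tool frame: the origin (TCP) lies on the centre line of the jaws, within the pads' length; the fingertips stand 17 mm ahead of it and the grasp point (between the pads) lies 2 mm behind it (robot.tcp_to_tips is the distance from the TCP to the fingertips, in m); z points along the fingers, y is the line along which they close (so a half turn about z gives the same grasp; the last joint's range is limited). The gripper opens to 92 mm and grips with 3 to 60 N. Pads are 19 mm wide; open, the fingers measure 130 mm over their backs; the gripper's body (75 mm by 190 mm) begins 47 mm behind the grasp point.
Start: joints at [-1.481, 0.342, 1.524, -0, 1.275, -0.146], TCP at [0.123, -0.51, 0.244] pointing down, gripper open.
Joint ranges: [-2.53, 2.53], [-0.77, 2.02], [0.04, 2.7], [-1, 4.14], [0.28, 2.66], [-3.11, 3.11]. Speed limits (rad/s): [2.57, 2.57, 3.14, 3.14, 3.14, 3.14].

## Interface

Orientations are given as [roll, pitch, yaw] about the fixed x, y, z axes, in that order (R = Rz(yaw) Ry(pitch) Rx(roll)).
In Python, from cell import robot gives the robot as it stands. The module is installed in compiled form; this text tells all that it offers.
- The arm moves only by the tool carry_out, never from a script. Its argument "commands" is a list of rows, each a list of 3 entries, a list of its own where there are three numbers: the shift along the tool's x, y, z in m, then the turn about the tool's z in rad, then the opening, from 0 (shut) to 1 (fully open). In form: [[[dx, dy, dz], yaw, claw], ...]. A call has 1 to 20 rows; each row shifts and turns the commanded pose from where the row before left it, along the tool's axes as they then stand; what a row does not reach is not made up. A row lasts 1/8 s, in which the tool goes at most 62.5 mm and 10.7 degrees, less where a joint would pass 70% of its speed; a pose out of reach is approached as far as the arm can. A call is refused whole if a number of a shift passes 0.0625 or a number of a turn 0.188, either way. A call with a gripper value outside its range is refused whole. The fingers move at their own pace and stop on an object; "newtons" is the grip in N (left out, the last holds). Time passes only in rows, so rows that do not move let the fingers close. It gives the time, the measured TCP pose, the force, the opening and the grip force at its end, in the units of the state.
- robot.observe(): the state, without advancing time (a new reading comes with each control period).
- robot.read_camera(name): name is "scene" or "top" or "wrist"; returns a dict with "pixels" (400x640x3 uint8, red, green, blue), "fx", "fy", "cx", "cy" (pixels), "view" (4x4, takes a point from world to camera coordinates); the wrist camera has in their place "T_tool_cam" (4x4, takes a point from camera to tool coordinates, whose origin is the TCP and whose axes are the flange's). Camera axes: x right, y up, looking along -z (the intrinsics and any distortion apply to the point x, -y, -z); pixel columns grow to the right and rows downward; lengths in m; the calibration is good to about 2 mm. A picture is of the moment at which its call begins: read the wrist's pose just before it. There is no depth.
- robot.hand_in(): hands the job in; it is judged then, once.
Trained networks look in a picture, given as the dict that the camera call returned (one of the last four; its "shot" number tells which), for a name from the list of things; names that differ only in an ending like _2 or _b are one class to them, and where a whole thing is asked for, a point or a joint stands for the part that bears it (a point fixed in the world has none). Each returns a list of dicts, best first, with "p" (0 to 1); they miss things now and then, are a little off and sometimes report something else, mostly with a low value. They report only what shows in the picture. A call takes as long as a camera call.
- robot.find_in(picture, name): "at" ([column, row] in pixels, amid what is visible of it).
- robot.tip_of(picture, name): "at" ([column, row] in pixels: a listed point, or the origin of a listed thing).
The state is a dict: "time": time; "qpos": joint angles; "qvel": joint speeds; "joint_efforts": joint torques, N m; "tool_pos": TCP position; "tool_rot": TCP orientation; "contact_force": force on the tool from outside, world axes, zero at the start; "torque": the same for the moment, N m; "opening": finger opening in m; "grip_force": force on a finger pad.
Only numpy, scipy, OpenCV 4.12 (cv2) and the standard library are available. Lean on these libraries where they do the work, as an engineer would, in place of code of your own. Each camera call takes 0.05 s, during which the arm holds its last target. There are 200 camera calls.

## Working session

There is one attempt and no reset: what is moved stays moved. The work goes in short steps, Python scripts to look and compute and a tool call to move; the robot and the scene stay as the last step left them, time stands still between calls to the robot, and variables do not carry over. Pictures are saved under pics/ and viewed, at most 10 in all, crops included, and the job is handed in when it is done.

Besides the shell and the picture viewer there is one more tool, called after "Request:" by a JSON object that holds its "op" and its "data", one argument or row to a line. carry_out: Moves the arm, as the interface text tells. Its arguments: {"type":"object","properties":{"commands":{"type":"array"},"newtons":{"type":"number"}},"required":["commands"]}

```bash
mkdir -p pics
cat > h.py <<'E'
import numpy as np, cv2
from cell import robot
from scipy.spatial.transform import Rotation as R
def save(p,n): cv2.imwrite('pics/'+n,cv2.cvtColor(p['pixels'],cv2.COLOR_RGB2BGR))
def cam(p,s=None):
    if 'view' in p: return np.linalg.inv(np.array(p['view']))
    T=np.eye(4); T[:3,:3]=R.from_euler('xyz',s['tool_rot']).as_matrix(); T[:3,3]=s['tool_pos']
    return T@np.array(p['T_tool_cam'])
def ray(p,uv,s=None):
    C=cam(p,s); d=C[:3,:3]@np.array([(uv[0]-p['cx'])/p['fx'],-(uv[1]-p['cy'])/p['fy'],-1]); return C[:3,3],d/np.linalg.norm(d)
def atz(p,uv,z,s=None):
    o,d=ray(p,uv,s); return o+d*(z-o[2])/d[2]
def proj(p,X,s=None):
    c=np.linalg.inv(cam(p,s))@np.append(X,1); return np.array([p['cx']+p['fx']*c[0]/-c[2],p['cy']-p['fy']*c[1]/-c[2]])
def tri(rs):
    A=0;b=0
    for o,d in rs:
        M=np.eye(3)-np.outer(d,d);A=A+M;b=b+M@o
    return np.linalg.solve(A,b)
E
python3 - <<'E'
from h import *
np.set_printoptions(precision=4,suppress=True)
s=robot.observe();print(s)
ps={n:robot.read_camera(n) for n in('scene','top')}
for n,p in ps.items():
    save(p,n+'0.png');print(n,[k for k in p],cam(p)[:3,3],p['fx'])
names='bar_center rack spare_a_center spare_b_center bridge bridge_mid guide_bore clamp_bore lever_tip salt_jar_mid mortar_mid die_mid driver_grip mouse_mid'.split()
for m in names:
    r={n:robot.tip_of(p,m)[:2] for n,p in ps.items()}
    for n in r: print(m,n,[(np.round(x['at'],1),round(x['p'],2)) for x in r[n]])
    if all(r.values()):
        print('   ',tri([ray(ps[n],r[n][0]['at']) for n in ps]))
E
```

```text
{'time': 0.0, 'qpos': array([-1.4809,  0.3427,  1.525 ,  0.    ,  1.2754, -0.146 ]), 'qvel': array([-0.0006, -0.0012, -0.0003,  0.0026, -0.0005, -0.0003]), 'joint_efforts': array([  0.0016, -43.1244, -24.4218,   0.0721,   0.056 ,  -0.0001]), 'tool_pos': array([ 0.1227, -0.5101,  0.243 ]), 'tool_rot': array([-3.1401, -0.0003,  0.2358]), 'contact_force': array([ 0.181 , -0.1466,  0.8238]), 'torque': array([0.0298, 0.0009, 0.0007]), 'grip_force': 0.0, 'opening': 0.09181919074568277}
scene ['pixels', 'fx', 'fy', 'cx', 'cy', 'view', 'shot'] [1.0427 0.4578 1.2928] 405.5565995547434
top ['pixels', 'fx', 'fy', 'cx', 'cy', 'view', 'shot'] [0.445  0.0119 1.2269] 403.005755992426
bar_center scene [(array([301.9, 146.3]), 0.59)]
bar_center top [(array([411.2, 246.8]), 0.71)]
    [ 0.4157 -0.2818  0.0308]
rack scene [(array([292.3, 161.4]), 0.84)]
rack top [(array([403.7, 225.6]), 0.61)]
    [ 0.4798 -0.2677  0.0069]
spare_a_center scene [(array([291.5, 156.4]), 0.59)]
spare_a_center top [(array([411.7, 226.7]), 0.76), (array([248.1, 225.3]), 0.43)]
    [ 0.4731 -0.2853  0.0177]
spare_b_center sc
[... 764 characters left out ...]
476  0.1878 0.1457]
salt_jar_mid scene [(array([278.3, 245.2]), 0.63)]
salt_jar_mid top [(array([326.9, 134.5]), 0.68), (array([413. , 226.1]), 0.17)]
    [ 0.7571 -0.0362  0.0261]
mortar_mid scene [(array([250.7, 227.3]), 0.78)]
mortar_mid top [(array([368.8, 125. ]), 0.72)]
    [ 0.7828 -0.1604  0.0226]
die_mid scene [(array([453. , 241.1]), 0.48)]
die_mid top [(array([185.9, 279.5]), 0.8)]
    [0.3327 0.3733 0.0507]
driver_grip scene [(array([426.7, 314.9]), 0.5)]
driver_grip top [(array([166. , 192.5]), 0.56), (array([411.9, 225. ]), 0.31)]
    [0.5832 0.4571 0.0129]
mouse_mid scene [(array([285.6, 114.1]), 0.62)]
mouse_mid top [(array([470.9, 275.4]), 0.8)]
    [ 0.3275 -0.474  -0.0096]
```

View pics/top0.png

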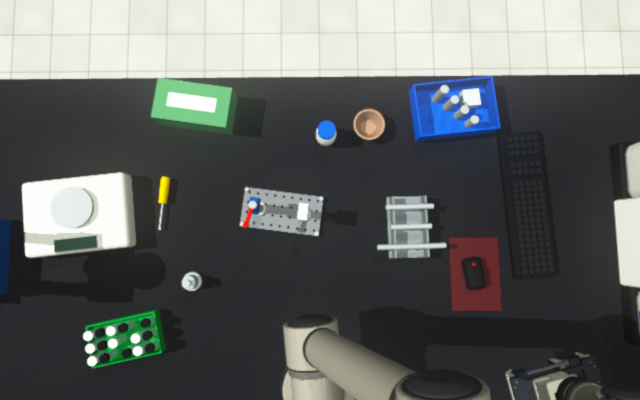

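View pics/scene0.png

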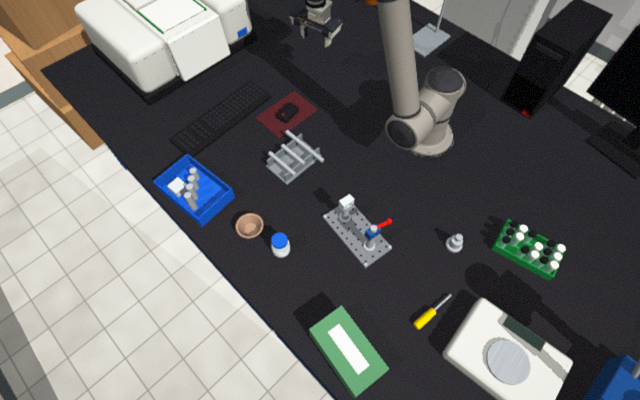

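The top view shows the long bar as the nearest one, from about (378,247) to (446,245). The guide block is at (303,212) and the blue block at (252,205), with the lever pointing toward the robot. I'll move over the rack, with tool x along world +y.

Request:
{"op": "carry_out", "data": {
  "commands": [
    [[0, 0, 0], -0.167, 0.43],
    [[0, 0, 0], -0.167, 0.43],
    [[0, 0, 0], -0.167, 0.43],
    [[0, 0, 0], -0.167, 0.43],
    [[0, 0, 0], -0.167, 0.43],
    [[0, 0, 0], -0.167, 0.43],
    [[0, 0, 0], -0.167, 0.43],
    [[0, 0, 0], -0.166, 0.43],
    [[0.025, 0.036, 0], 0, 0.43],
    [[0.025, 0.036, 0], 0, 0.43],
    [[0.025, 0.036, 0], 0, 0.43],
    [[0.025, 0.036, 0], 0, 0.43],
    [[0.025, 0.036, 0], 0, 0.43],
    [[0.025, 0.036, 0], 0, 0.43],
    [[0.025, 0.036, 0], 0, 0.43],
    [[0.025, 0.036, 0], 0, 0.43],
    [[0, 0, 0], 0, 0.43],
    [[0, 0, 0], 0, 0.43]
  ]
}}

```text
time: 3.75
tool_pos: [0.4104, -0.3106, 0.2436]
tool_rot: [-3.141, 0.0, 1.571]
contact_force: [-0.0, -0.3, -0.3]
opening: 0.0397
grip_force: 0.0
```

Run:
```python
from h import *
np.set_printoptions(precision=4,suppress=True)
s=robot.observe();p=robot.read_camera('wrist');save(p,'w1.png')
print(s['time'],s['tool_pos'],s['tool_rot'],s['qpos'],s['opening']);print(np.array(p['T_tool_cam']),p['fx'],p['cx'],p['cy'])
print(R.from_euler('xyz',s['tool_rot']).as_matrix())
for m,z in(('bar_center',.046),('rack',0),('spare_a_center',.046),('spare_b_center',.046)):
    for x in robot.tip_of(p,m)[:2]: print(m,x['p'],x['at'],atz(p,x['at'],z,s))
```

```text
3.75 [ 0.4104 -0.3106  0.2436] [-3.141   0.0002  1.5714] [-0.7966  0.3234  1.5519 -0.0005  1.2666 -0.797 ] 0.03966060574329871
[[ 0.0005  0.9593  0.2822  0.0767]
 [ 1.     -0.0008  0.001  -0.0007]
 [ 0.0011  0.2822 -0.9593 -0.1411]
 [ 0.      0.      0.      1.    ]] 302.32660386112656 313.1191397284052 203.42663108407663
[[-0.0006  1.     -0.0005]
 [ 1.      0.0006 -0.0002]
 [-0.0002 -0.0005 -1.    ]]
bar_center 0.77 [315.4, 150.6] [ 0.4117 -0.2724  0.046 ]
rack 0.71 [362.0, 149.6] [ 0.4707 -0.2764  0.    ]
spare_a_center 0.75 [368.8, 152.8] [ 0.4711 -0.2748  0.046 ]
spare_b_center 0.88 [422.9, 153.0] [ 0.5313 -0.2749  0.046 ]
```

View pics/w1.png

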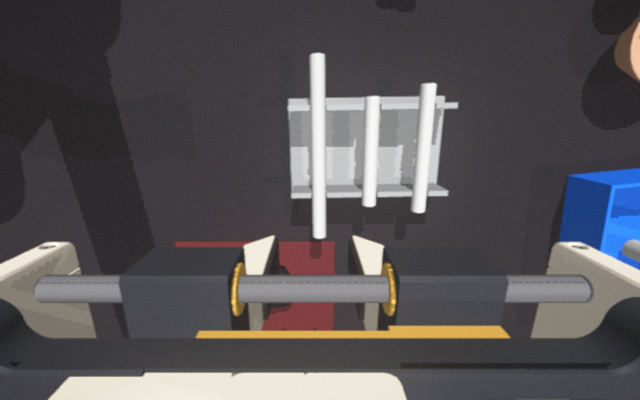

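The wrist view shows the long bar from (317,56) to (320,237), and the spares to its right are shorter. Now I'll work out its axis.

Run:
```python
from h import *
np.set_printoptions(precision=4,suppress=True)
s=robot.observe();p=robot.read_camera('wrist')
g=cv2.cvtColor(p['pixels'],cv2.COLOR_RGB2GRAY).astype(float)
# left/right edges of bar per row -> axis
c=[]
for r in list(range(62,96,3))+list(range(112,182,4))+list(range(200,230,3)):
    d=np.diff(cv2.GaussianBlur(g,(3,3),0)[r,300:338]); a=300.5+d.argmax(); b=300.5+d.argmin()
    if 8<b-a<20: c.append(((a+b)/2,r,b-a))
c=np.array(c);W=np.array([atz(p,x[:2],.046,s) for x in c])
k=np.polyfit(W[:,1],W[:,0],1);print(len(c),k,np.std(np.polyval(k,W[:,1])-W[:,0]),c[::6])
col=g[:,318];d=np.diff(col);print(30+d[30:80].argmax(),225+d[225:250].argmin())
for r in (30+d[30:80].argmax()+.5,225+d[225:250].argmin()+.5): print(atz(p,(318.5,r),.048,s))
```

```text
31 [-0.0165  0.4103] 0.0002231258452951909 [[317.   62.   15. ]
 [317.5  80.   14. ]
 [318.  112.   13. ]
 [318.5 136.   12. ]
 [319.  209.   13. ]
 [319.5 227.   14. ]]
51 237
[ 0.4145 -0.1734  0.048 ]
[ 0.4154 -0.3763  0.048 ]
```

Request:
{"op": "carry_out", "data": {
  "commands": [
    [[0.009, 0.005, 0.03], -0.0165, 0.43],
    [[0, 0, 0.05], 0, 0.43],
    [[0, 0, 0.05], 0, 0.43],
    [[0, 0, 0.04], 0, 0.43],
    [[0, 0, 0.0246], 0, 0.43],
    [[0, 0, 0], 0, 0.43],
    [[0, 0, 0], 0, 0.43],
    [[0, 0, 0], 0, 0.1],
    [[0, 0, 0], 0, 0.1],
    [[0, 0, 0], 0, 0.1],
    [[0, 0, 0], 0, 0.1]
  ],
  "newtons": 60
}}

```text
time: 5.42
tool_pos: [0.4159, -0.3017, 0.0496]
tool_rot: [3.141, 0.001, 1.587]
contact_force: [-0.2, 1.1, 4.0]
opening: 0.0134
grip_force: 60.0
```

Request:
{"op": "carry_out", "data": {
  "commands": [
    [[0, 0, -0.015], 0, 0.1],
    [[0, 0, -0.035], 0, 0.1],
    [[0, 0, -0.045], 0, 0.1],
    [[0, 0, -0.045], 0, 0.1],
    [[0, 0, -0.045], 0, 0.1],
    [[0, 0, -0.045], 0, 0.1],
    [[0.02, 0.01, 0], 0, 0.1],
    [[0.038, 0.023, 0], 0, 0.1],
    [[0.038, 0.023, 0], 0, 0.1],
    [[0.038, 0.023, 0], 0, 0.1],
    [[0.038, 0.023, 0], 0, 0.1],
    [[0.038, 0.023, 0], 0, 0.1],
    [[0.038, 0.023, 0], 0, 0.1],
    [[0.038, 0.023, 0], 0, 0.1],
    [[0.02, 0.01, 0], 0.08, 0.1],
    [[0, 0, 0], 0.08, 0.1],
    [[0, 0, 0], 0, 0.1],
    [[0, 0, 0], 0, 0.1]
  ]
}}

```text
time: 7.68
tool_pos: [0.5913, 0.0072, 0.2793]
tool_rot: [-3.141, 0.0, 1.428]
contact_force: [-1.3, 0.7, -3.3]
opening: 0.0134
grip_force: 60.0
```

Run:
```python
from h import *
np.set_printoptions(precision=4,suppress=True)
s=robot.observe();p=robot.read_camera('wrist');save(p,'w2.png')
print(s['time'],s['tool_pos'],s['tool_rot'],s['opening'],s['contact_force'],s['torque'])
for m,z in(('bar_center',s['tool_pos'][2]),('bridge',0),('bridge_mid',.12),('guide_bore',.12),('clamp_bore',.12),('lever_tip',.1485)):
    for x in robot.tip_of(p,m)[:2]: print(m,x['p'],x['at'],atz(p,x['at'],z,s))
```

```text
7.675 [0.5913 0.0072 0.2793] [-3.1412  0.0002  1.4285] 0.013350113221297932 [-1.3204  0.6921 -3.3109] [-0.1582 -0.0839  0.0014]
bar_center 0.94 [313.9, 217.6] [0.5947 0.0347 0.2793]
bridge 0.93 [250.8, 104.5] [0.521  0.1073 0.    ]
bridge_mid 0.67 [226.3, 103.3] [0.5213 0.1047 0.12  ]
guide_bore 0.72 [232.8, 169.7] [0.5137 0.0419 0.12  ]
guide_bore 0.6 [227.2, 103.3] [0.5221 0.1046 0.12  ]
clamp_bore 0.7 [224.7, 20.2] [0.5353 0.1728 0.12  ]
clamp_bore 0.68 [441.0, 186.4] [ 0.72   -0.0049  0.12  ]
```

View pics/w2.png

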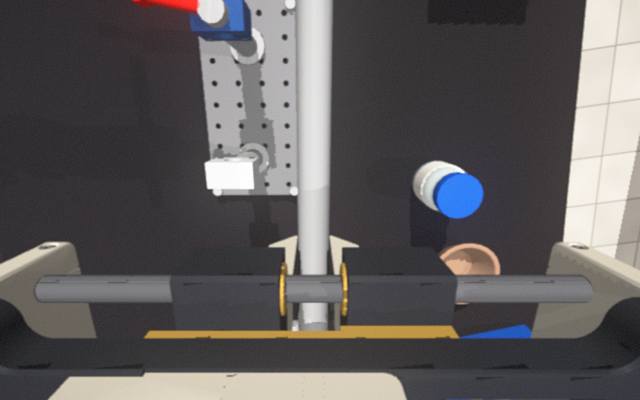

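The blue clamp block is at the top left (220,20) with the lever to its left. The guide block's white top is near (230,173), and the held bar runs straight up column 313. I'll zoom in on the blocks for exact edges.

Run:
```python
import cv2
i=cv2.imread('pics/w2.png')[0:200,130:330]
cv2.imwrite('pics/w2c.png',cv2.resize(cv2.convertScaleAbs(i,alpha=0.8),None,fx=3,fy=3,interpolation=cv2.INTER_CUBIC))
```

```text
(no output)
```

View pics/w2c.png

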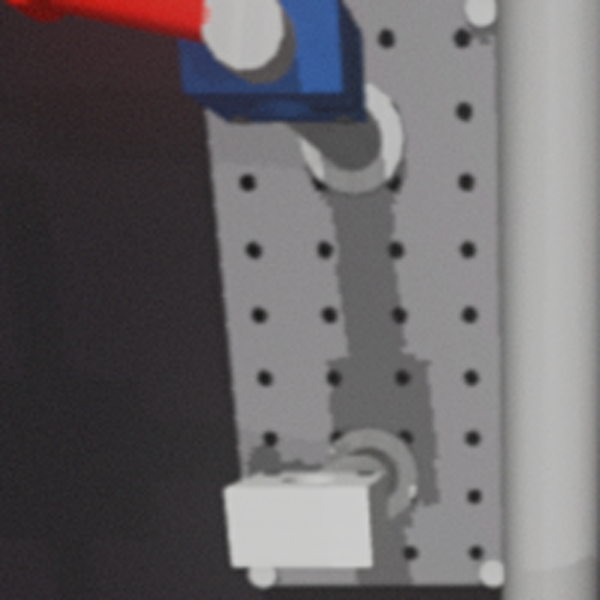

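The zoom shows the guide block's top corners at (226,488), (370,486), (372,566) and (232,567). The clamp block's top front edge runs from (182,93) to (340,93), and the board's hole columns are clear. I'll compute the axis from these.

Run:
```python
from h import *
np.set_printoptions(precision=4,suppress=True)
s=robot.observe();p=robot.read_camera('wrist')
q=lambda a,z:atz(p,((a[0]+.5)/3-.5+130,(a[1]+.5)/3-.5),z,s)
r=[(461,38),(464,111),(466,182),(468,250),(469,315),(471,377),(473,438),(474,496),(475,552)]
l=[(247,182),(253,250),(259,315),(265,377),(270,438)]
for c in(r,l):
    W=np.array([q(a,.012) for a in c]);k=np.polyfit(W[:,1],W[:,0],1);print('slope',k[0],'spacing',np.linalg.norm(W[-1]-W[0])/(len(c)-1))
G=np.array([q(a,.138) for a in((226,488),(370,486),(372,566),(232,567))]);print(G,'guide',G.mean(0))
C=np.array([q(a,.138) for a in((182,93),(340,93))]);print(C,'clamp front',C.mean(0))
# bar in hand, axis lateral in tool frame
g=cv2.GaussianBlur(cv2.cvtColor(p['pixels'],cv2.COLOR_RGB2GRAY),(3,3),0).astype(float)
zb=s['tool_pos'][2]-.0036
T=R.from_euler('xyz',s['tool_rot']).as_matrix()
for row in range(20,240,24):
    d=np.diff(g[row]);a=290.5+d[290:308].argmax() if 1 else 0
    d2=np.abs(d);a=285.5+d2[285:308].argmax();b=320.5+d2[320:345].argmax()
    w=atz(p,((a+b)/2,row),zb,s);print(row,a,b,b-a,T.T@(w-s['tool_pos']))
```

```text
slope 0.141244296904597 spacing 0.026000767291421326
slope 0.13929652040344273 spacing 0.026023106056345585
[[0.4951 0.055  0.138 ]
 [0.5397 0.0492 0.138 ]
 [0.5353 0.024  0.138 ]
 [0.4909 0.03   0.138 ]] guide [0.5152 0.0396 0.138 ]
[[0.5097 0.164  0.138 ]
 [0.5531 0.1578 0.138 ]] clamp front [0.5314 0.1609 0.138 ]
20 294.5 331.5 37.0 [ 0.1149 -0.001   0.0036]
44 294.5 331.5 37.0 [ 0.1057 -0.001   0.0036]
68 294.5 331.5 37.0 [ 0.0962 -0.001   0.0036]
92 295.5 330.5 35.0 [ 0.0862 -0.001   0.0036]
116 298.5 330.5 32.0 [ 0.0759 -0.0003  0.0036]
140 299.5 329.5 30.0 [ 0.065  -0.0003  0.0036]
164 285.5 329.5 44.0 [ 0.0537 -0.0036  0.0036]
188 296.5 328.5 32.0 [ 0.0419 -0.0012  0.0036]
212 297.5 328.5 31.0 [ 0.0295 -0.001   0.0036]
236 296.5 329.5 33.0 [ 0.0164 -0.001   0.0036]
```

Request:
{"op": "carry_out", "data": {
  "commands": [
    [[-0.012, -0.02, 0], -0.004, 0.1],
    [[-0.012, -0.02, 0], 0, 0.1],
    [[-0.012, -0.02, 0], 0, 0.1],
    [[-0.012, -0.02, 0], 0, 0.1],
    [[0, 0, 0.03], 0, 0.1],
    [[0, 0, 0.035], 0, 0.1],
    [[0, 0, 0.035], 0, 0.1],
    [[0, 0, 0.023], 0, 0.1],
    [[0, 0, 0], 0, 0.1],
    [[0, 0, 0], 0, 0.1]
  ]
}}

```text
time: 9.32
tool_pos: [0.5064, -0.029, 0.1572]
tool_rot: [3.14, 0.0, 1.431]
contact_force: [0.2, -0.1, -2.0]
opening: 0.0136
grip_force: 60.0
```

Run:
```python
from h import *
np.set_printoptions(precision=4,suppress=True)
s=robot.observe();p=robot.read_camera('wrist');save(p,'w3.png')
print(s['time'],s['tool_pos'],s['tool_rot'],s['opening'],s['contact_force'],s['torque'])
cv2.imwrite('pics/w3c.png',cv2.resize(cv2.imread('pics/w3.png')[0:260,180:450],None,fx=2.3,fy=2.3,interpolation=cv2.INTER_CUBIC))
```

```text
9.325 [ 0.5064 -0.029   0.1572] [3.1397 0.0002 1.4314] 0.013559011609413724 [ 0.2469 -0.1059 -2.0108] [-0.1212 -0.0913 -0.0075]
```

View pics/w3c.png

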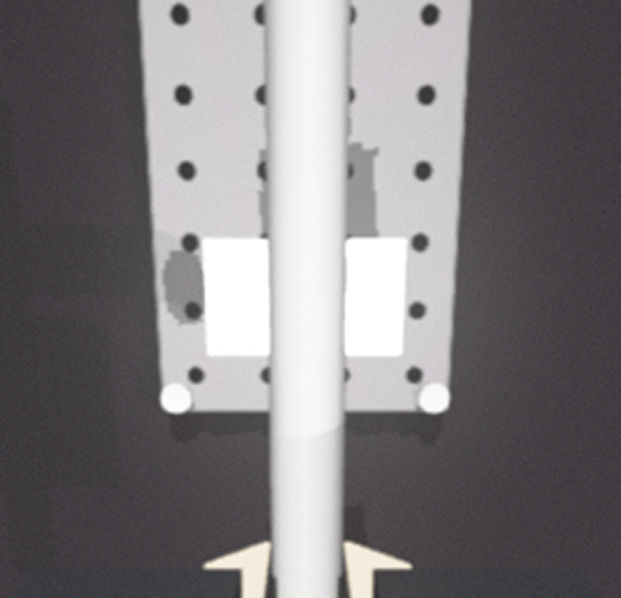

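The guide block's white top shows on both sides of the bar, centred at about zoom column 305 against about 307 for the bar, and the two are parallel. Next I'll measure this at sub-pixel level.

Run:
```python
from h import *
np.set_printoptions(precision=4,suppress=True)
s=robot.observe();p=robot.read_camera('wrist')
g=cv2.cvtColor(p['pixels'],cv2.COLOR_RGB2GRAY).astype(float)
T=R.from_euler('xyz',s['tool_rot']).as_matrix()
tool=lambda w:T.T@(w-s['tool_pos'])
G=cv2.GaussianBlur(g,(1,7),0)
def edge(v,a,b,sg):
    d=np.clip(sg*np.diff(v[a:b]),0,None); i=d.argmax(); k=np.arange(max(0,i-2),min(len(d),i+3)); return a+.5+(k*d[k]).sum()/d[k].sum()
zb=s['tool_pos'][2]-.0036
for r in range(110,150,8):
    v=G[r]; L=edge(v,262,278,1);Rr=edge(v,348,364,-1);a=edge(v,290,302,-1);b=edge(v,325,336,1)
    print(r,L,Rr,a,b,'blk y',tool(atz(p,((L+Rr)/2,r),.138,s)),'bar y',tool(atz(p,((a+b)/2,r),zb,s)))
for c in(280,342):
    v=g[:,c];t=edge(v,95,112,1);u=edge(v,145,162,-1);print('s edges',t,u,atz(p,(c,t),.138,s),atz(p,(c,u),.138,s),tool(atz(p,(c,u),.138,s)))
```

```text
110 266.9059867359742 356.00127632418634 296.28216592151017 329.7926072234763 blk y [ 0.0787 -0.0018  0.0194] bar y [ 0.0785 -0.001   0.0036]
118 267.621330460544 355.67458712504214 296.32216242661445 330.0606200832948 blk y [ 0.0748 -0.0017  0.0194] bar y [ 0.075  -0.0009  0.0036]
126 268.1334596643205 355.3045288045288 296.67792421746293 329.8294086865515 blk y [ 0.0708 -0.0017  0.0194] bar y [ 0.0714 -0.0009  0.0036]
134 267.76851413979006 357.1004098360656 296.77638428774253 329.4188608275121 blk y [ 0.0668 -0.0013  0.0194] bar y [ 0.0678 -0.0009  0.0036]
142 268.5913539967374 354.7989347536618 296.82089552238807 329.2275995575221 blk y [ 0.0627 -0.0017  0.0194] bar y [ 0.0641 -0.001   0.0036]
s edges 103.01162790697674 154.45833333333334 [0.5005 0.0547 0.138 ] [0.4962 0.0292 0.138 ] [ 0.0563 -0.0184  0.0194]
s edges 102.89393939393939 154.5 [0.5315 0.0504 0.138 ] [0.5286 0.0247 0.138 ] [0.0563 0.0143 0.0194]
```

Request:
{"op": "carry_out", "data": {
  "commands": [
    [[-0.025, -0.0007, 0], 0, 0.1],
    [[-0.03, 0, 0], 0, 0.1],
    [[-0.03, 0, 0], 0, 0.1],
    [[0, 0, 0.012], 0, 0.1],
    [[0, 0, 0.016], 0, 0.1],
    [[0, 0, 0.0054], 0, 0.1],
    [[0, 0, 0], 0, 0.1],
    [[0, 0, 0], 0, 0.1]
  ]
}}

```text
time: 10.42
tool_pos: [0.4936, -0.1128, 0.1233]
tool_rot: [3.141, 0.0, 1.432]
contact_force: [0.1, -0.8, -3.3]
opening: 0.0138
grip_force: 60.0
```

Run:
```python
from h import *
np.set_printoptions(precision=4,suppress=True)
s=robot.observe();p=robot.read_camera('scene')
print(s['tool_pos'],s['tool_rot'],s['contact_force'],s['torque'])
i=cv2.cvtColor(p['pixels'],cv2.COLOR_RGB2BGR)[140:260,270:430]
cv2.imwrite('pics/s1.png',cv2.resize(i,None,fx=5,fy=5,interpolation=cv2.INTER_CUBIC))
```

```text
[ 0.4936 -0.1128  0.1233] [3.1405 0.0003 1.4318] [ 0.0604 -0.7557 -3.2751] [-0.0362 -0.0956 -0.0116]
```

View pics/s1.png

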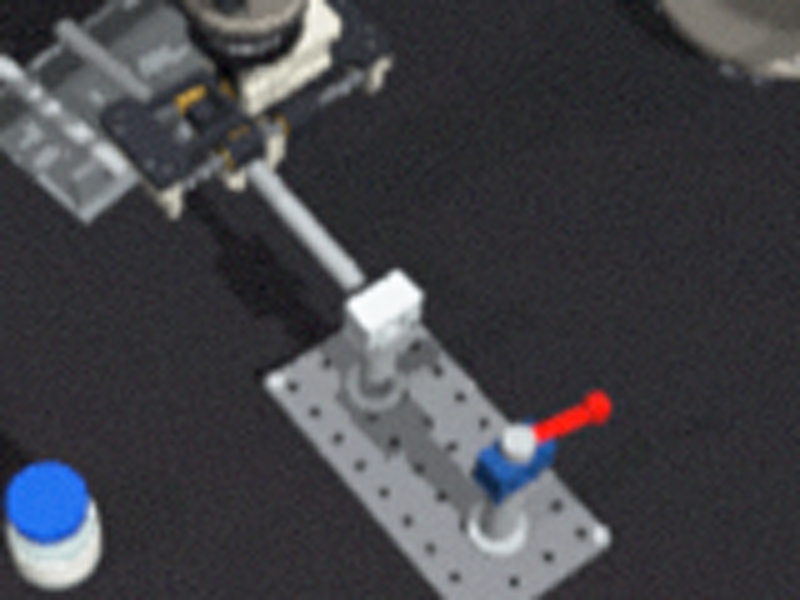

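The bar points at the guide block from outside. Now I'll ease it in.

Request:
{"op": "carry_out", "data": {
  "commands": [
    [[0.006, 0, 0], 0, 0.1],
    [[0.004, 0, 0], 0, 0.1],
    [[0.003, 0, 0], 0, 0.1],
    [[0.003, 0, 0], 0, 0.1],
    [[0, 0, 0], 0, 0.1]
  ]
}}

```text
time: 11.1
tool_pos: [0.4955, -0.098, 0.1229]
tool_rot: [3.141, 0.002, 1.432]
contact_force: [-1.7, -5.3, -3.0]
opening: 0.0132
grip_force: 60.0
```

Request:
{"op": "carry_out", "data": {
  "commands": [
    [[-0.004, 0, 0], 0, 0.1],
    [[0, 0, -0.0015], 0, 0.1],
    [[0.003, 0, 0], 0, 0.1],
    [[0.003, 0, 0], 0, 0.1],
    [[0, 0, 0], 0, 0.1]
  ]
}}

```text
time: 11.72
tool_pos: [0.4957, -0.0947, 0.1242]
tool_rot: [-3.142, -0.0, 1.432]
contact_force: [0.1, 0.1, -3.3]
opening: 0.0137
grip_force: 60.0
```

Request:
{"op": "carry_out", "data": {
  "commands": [
    [[0.004, 0, 0], 0, 0.1],
    [[0.004, 0, 0], 0, 0.1],
    [[0, 0, 0], 0, 0.1]
  ]
}}

```text
time: 12.1
tool_pos: [0.4968, -0.0868, 0.1242]
tool_rot: [-3.142, -0.0, 1.432]
contact_force: [0.4, 0.5, -2.7]
opening: 0.0134
grip_force: 60.0
```

Request:
{"op": "carry_out", "data": {
  "commands": [
    [[0.007, 0, 0], 0, 0.1],
    [[0.008, 0, 0.0002], 0, 0.1],
    [[0.008, 0, 0.0001], 0, 0.1],
    [[0.008, 0, 0.0001], 0, 0.1],
    [[0.008, 0, 0.0001], 0, 0.1],
    [[0, 0, 0], 0, 0.1]
  ]
}}

```text
time: 12.85
tool_pos: [0.5023, -0.0479, 0.1237]
tool_rot: [3.142, -0.0, 1.432]
contact_force: [-0.6, 0.8, -2.3]
opening: 0.014
grip_force: 60.0
```

Run:
```python
from h import *
np.set_printoptions(precision=4,suppress=True)
s=robot.observe();p=robot.read_camera('wrist');save(p,'w4.png')
print(s['tool_pos'],s['tool_rot'],s['contact_force'],s['torque'])
```

```text
[ 0.5023 -0.0479  0.1237] [ 3.1415 -0.      1.4323] [-0.6293  0.826  -2.3088] [-0.0129 -0.1434 -0.0189]
```

View pics/w4.png

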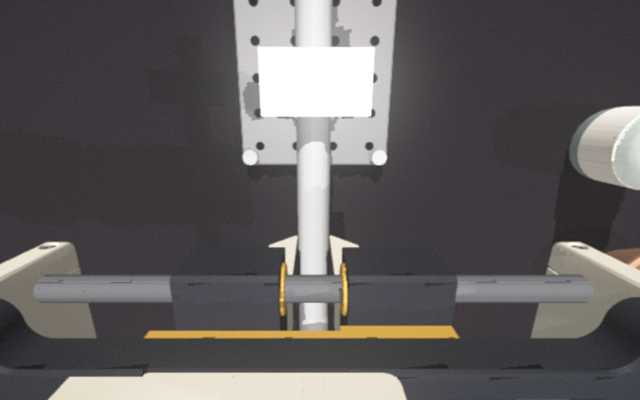

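The bar's tip is through the guide block, whose white top spans (258..375, 47..117), with the bar visible beyond it. I'll keep pushing until the bar's middle is in the guide bore.

Request:
{"op": "carry_out", "data": {
  "commands": [
    [[0.008, 0, 0.0001], 0, 0.1],
    [[0.01, 0, 0.0001], 0, 0.1],
    [[0.01, 0, 0], 0, 0.1],
    [[0.01, 0, 0.0001], 0, 0.1],
    [[0.01, 0, 0], 0, 0.1],
    [[0.006, 0, 0], 0, 0.1],
    [[0.005, 0, 0], 0, 0.1],
    [[0, 0, 0], 0, 0.1]
  ]
}}

```text
time: 13.9
tool_pos: [0.5104, 0.0102, 0.1234]
tool_rot: [3.142, -0.0, 1.432]
contact_force: [-0.5, -0.6, -2.6]
opening: 0.0136
grip_force: 60.0
```

Run:
```python
from h import *
np.set_printoptions(precision=4,suppress=True)
s=robot.observe();p=robot.read_camera('wrist');save(p,'w5.png')
print(s['tool_pos'],s['tool_rot'],s['contact_force'],s['torque'])
g=cv2.cvtColor(p['pixels'],cv2.COLOR_RGB2GRAY).astype(float)
T=R.from_euler('xyz',s['tool_rot']).as_matrix()
# tip search along bar column and guide top edges
for c in (280,314,345):
    d=np.diff(g[:,c]); print(c,[(i,round(d[i])) for i in range(0,260) if abs(d[i])>18])
for r in (40,60,100,160,180,210,230): print(r, (T.T@(atz(p,(314,r),.138,s)-s['tool_pos']))[0],(T.T@(atz(p,(314,r),.12,s)-s['tool_pos']))[0])
```

```text
[0.5104 0.0102 0.1234] [ 3.1416 -0.      1.4317] [-0.4581 -0.6494 -2.5832] [-0.0599 -0.1085  0.052 ]
280 [(167, -30), (181, 24), (182, 54), (183, 19), (246, -62), (247, -92)]
314 [(249, -24), (250, -45), (259, 20)]
345 [(111, -34), (182, 41), (183, 46), (246, -63), (247, -87)]
40 0.10343436483856525 0.10725758535547227
60 0.09654905578090675 0.09939275377214293
100 0.08204756546057605 0.08282824256115782
160 0.05826332408837965 0.05566039124713239
180 0.049731475946053906 0.045914779514671863
210 0.03630665760702152 0.030580110527541896
230 0.02690949987760286 0.019846087946282055
```

View pics/w5.png

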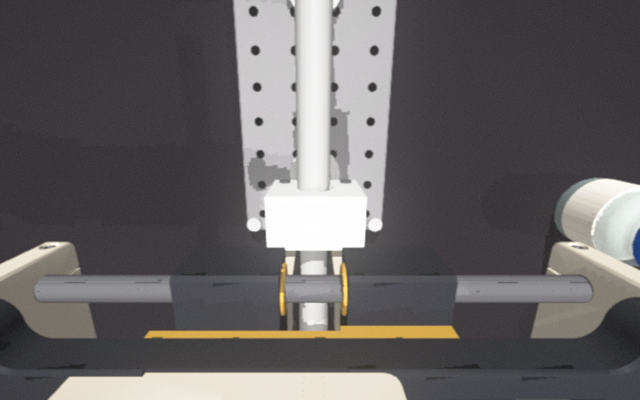

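The bar runs through the guide block, whose near edge at row 246 is about 18 mm ahead of the hand. I'll push 2 mm more, release, lift, go forward 60 mm and come down between the blocks.

Request:
{"op": "carry_out", "data": {
  "commands": [
    [[0.002, 0, 0], 0, 0.1],
    [[0, 0, 0], 0, 0.1],
    [[0, 0, 0], 0, 0.3],
    [[0, 0, 0], 0, 0.43],
    [[0, 0, 0], 0, 0.43],
    [[0, 0, -0.03], 0, 0.43],
    [[0, 0, -0.04], 0, 0.43],
    [[0.03, 0, 0], 0, 0.43],
    [[0.03, 0, 0], 0, 0.43],
    [[0, 0, 0], 0, 0.43]
  ]
}}

```text
time: 15.2
tool_pos: [0.519, 0.0727, 0.1935]
tool_rot: [3.141, -0.0, 1.434]
contact_force: [-1.1, -0.2, 0.3]
opening: 0.0391
grip_force: 0.0
```

Run:
```python
from h import *
np.set_printoptions(precision=4,suppress=True)
s=robot.observe();p=robot.read_camera('wrist');save(p,'w6.png')
print(s['tool_pos'],s['tool_rot'],s['contact_force'],s['torque'],s['opening'])
```

```text
[0.519  0.0727 0.1935] [ 3.1413 -0.0002  1.4338] [-1.1055 -0.2445  0.3278] [-0.0013 -0.1113  0.0273] 0.03909396401723822
```

View pics/w6.png

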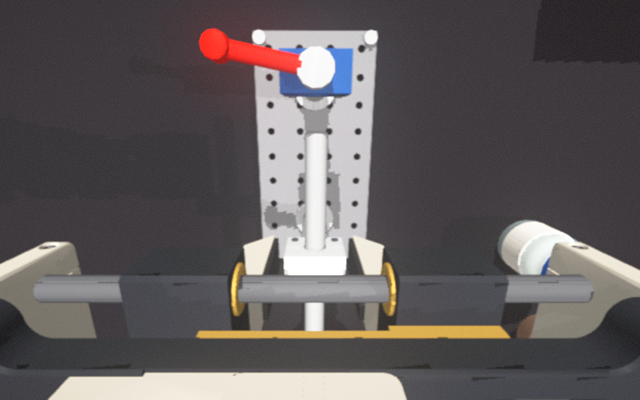

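The bar rests in the guide, its tip at (316,133). The clamp block spans about (280..352, 48..96), with the lever knob at (213,44). I've used my ten pictures, so from here I'll rely on numbers.

Run:
```python
from h import *
np.set_printoptions(precision=4,suppress=True)
s=robot.observe();p=robot.read_camera('wrist')
g=cv2.cvtColor(p['pixels'],cv2.COLOR_RGB2GRAY).astype(float)
T=R.from_euler('xyz',s['tool_rot']).as_matrix();tool=lambda w:T.T@(w-s['tool_pos'])
def edges(v,a,b,th): 
    d=np.diff(v); return [(i+.5,round(d[i])) for i in range(a,b) if abs(d[i])>th]
print('tip col',edges(g[:,310],80,150,15),edges(g[:,322],80,150,15))
for r in (140,160,180,200,220): print(r,edges(g[r],295,340,14))
print('blue',p['pixels'][93:99,300].tolist())
for lab,uv,z in(('tip',(316,133.5),.128),('clampfront',(316,95.5),.138),('pivotknob',(316,67),.15),('knob',(213,44),.1565)):print(lab,tool(atz(p,uv,z,s)),atz(p,uv,z,s))
b=p['pixels'].astype(int); m=(b[:,:,2]>110)&(b[:,:,0]<90)&(np.arange(640)[None]<400);ys,xs=np.where(m);print(xs.min(),xs.max(),ys.min(),ys.max())
for r in (75,88):
    x=np.where(m[r])[0];print(r,x.min(),x.max(),tool(atz(p,((x.min()+x.max())/2,r),.138,s)))
m=(b[:,:,0]>180)&(b[:,:,1]<80)&(b[:,:,2]<80);ys,xs=np.where(m);print('red',xs.min(),xs.max(),ys.min(),ys.max())
```

```text
tip col [(84.5, -51), (85.5, -60), (86.5, -19), (94.5, 19), (98.5, 22), (99.5, 44), (107.5, -26), (108.5, -26), (131.5, 21), (132.5, 24), (133.5, 29)] [(83.5, -18), (84.5, -53), (85.5, -48), (86.5, -16), (94.5, 20), (95.5, 24), (96.5, 26), (97.5, 29), (98.5, 16), (106.5, -20), (107.5, -26), (131.5, 41), (132.5, 39)]
140 [(303.5, -18), (304.5, -16), (305.5, 15), (306.5, 21), (307.5, 17), (325.5, -25), (326.5, -20), (328.5, 26)]
160 [(304.5, -17), (306.5, 19), (307.5, 15), (324.5, -18), (325.5, -26), (326.5, -24), (328.5, 18), (329.5, 25)]
180 [(296.5, -34), (297.5, -67), (298.5, -44), (302.5, 33), (303.5, 40), (304.5, 25), (305.5, 24), (306.5, 23), (324.5, -25), (325.5, -45), (326.5, -60), (327.5, -32), (329.5, 16), (330.5, 36), (331.5, 32), (337.5, 24), (338.5, 26)]
200 [(297.5, -28), (298.5, -46), (299.5, -44), (301.5, 16), (302.5, 25), (303.5, 20), (304.5, 27), (305.5, 29), (306.5, 21), (323.5, -15), (324.5, -32), (325.5, -52), (326.5, -36), (328.5, 16), (329.5, 23), (330.5, 20), (339.5, 23)]
220 [(295.5, 17), (296.5, 17), (305.5, 17), (306.5, 23), (323.5, -22), (324.5, -19), (326.5, 15), (332.5, -26), (338.5, 26), (339.5, 24)]
blue [[72, 77, 108], [122, 127, 144], [206, 209, 214], [239, 238, 238], [242, 241, 240], [242, 241, 241]]
tip [0.0644 0.0009 0.0653] [0.5286 0.1353 0.128 ]
clampfront [0.0877 0.0008 0.0553] [0.5317 0.1585 0.138 ]
pivotknob [0.1021 0.0006 0.0433] [0.5335 0.1728 0.15  ]
knob [ 0.1124 -0.0542  0.0368] [0.4806 0.1905 0.1565]
280 351 45 94
75 280 350 [0.0993 0.0001 0.0553]
88 281 349 [0.092  0.0002 0.0553]
red 199 299 26 70
```

Request:
{"op": "carry_out", "data": {
  "commands": [
    [[0, 0.0005, 0.03], 0, 0.43],
    [[0, 0, 0.03], 0, 0.43],
    [[0, 0, 0.0101], 0, 0.43],
    [[0, 0, 0], 0, 0.43],
    [[0, 0, 0], 0, 0.3],
    [[0, 0, 0], 0, 0.1],
    [[0, 0, 0], 0, 0.1],
    [[0, 0, 0], 0, 0.1],
    [[0, 0, 0], 0, 0.1]
  ],
  "newtons": 6
}}

```text
time: 16.42
tool_pos: [0.5198, 0.0712, 0.1236]
tool_rot: [3.141, -0.0, 1.431]
contact_force: [0.3, 0.8, 1.8]
opening: 0.0147
grip_force: 6.0
```

Run:
```python
from h import *
np.set_printoptions(precision=4,suppress=True)
s=robot.observe();p=robot.read_camera('wrist')
print(s['tool_pos'],s['tool_rot'],s['contact_force'],s['torque'],s['opening'])
T=R.from_euler('xyz',s['tool_rot']).as_matrix();tool=lambda w:T.T@(w-s['tool_pos'])
b=p['pixels'].astype(int); m=(b[:,:,2]>110)&(b[:,:,0]<90)&(np.arange(640)[None]<400);ys,xs=np.where(m);print(xs.min(),xs.max(),ys.min(),ys.max())
for r in range(ys.min()+3,ys.max()-1,8):
    x=np.where(m[r])[0];print(r,x.min(),x.max(),tool(atz(p,((x.min()+x.max())/2,r),.138,s)))
print('front',tool(atz(p,(314,ys.max()+.5),.138,s)))
g=cv2.cvtColor(p['pixels'],cv2.COLOR_RGB2GRAY).astype(float)
def e(v,a,b_): d=np.diff(v); return [(i+.5,round(d[i])) for i in range(a,b_) if abs(d[i])>16]
print('tip',e(g[:,314],40,200))
for r in(160,200,230):print(r,e(g[r],280,345))
```

```text
[0.5198 0.0712 0.1236] [ 3.1406 -0.0001  1.4314] [0.2937 0.8258 1.815 ] [ 0.056  -0.1979 -0.023 ] 0.014736948645039022
256 373 5 85
8 341 371 [ 0.1141  0.0148 -0.0143]
16 345 371 [ 0.1115  0.0157 -0.0143]
24 347 373 [ 0.1089  0.0165 -0.0143]
32 347 370 [ 0.1062  0.0161 -0.0143]
40 347 370 [ 0.1035  0.0162 -0.0143]
48 257 370 [ 0.1008 -0.0008 -0.0144]
56 258 369 [ 0.098  -0.0008 -0.0144]
64 256 371 [ 0.0952 -0.0008 -0.0144]
72 258 368 [ 0.0923 -0.001  -0.0144]
80 293 363 [ 0.0895  0.0049 -0.0144]
front [ 0.0874 -0.0006 -0.0144]
tip [(64.5, -40), (65.5, -57), (85.5, 23), (94.5, 20), (95.5, 44), (106.5, -26), (139.5, 22), (140.5, 25), (141.5, 29)]
160 [(298.5, 18), (327.5, -22), (328.5, -25), (329.5, -17), (331.5, 27), (332.5, 26)]
200 [(293.5, -23), (294.5, -30), (298.5, 18), (299.5, 17), (326.5, -17), (327.5, -20), (343.5, 23), (344.5, 27)]
230 [(293.5, 25), (295.5, -25), (296.5, -20), (299.5, 21), (326.5, -17), (328.5, 18), (331.5, -24), (332.5, -22)]
```

Request:
{"op": "carry_out", "data": {
  "commands": [
    [[0, 0, 0], 0, 0.1],
    [[0, 0, 0], 0, 0.1],
    [[0, 0, -0.0006], 0, 0.1],
    [[0.005, 0, 0], 0, 0.1],
    [[0.007, 0, 0], 0, 0.1],
    [[0.006, 0, 0], 0, 0.1],
    [[0, 0, 0], 0, 0.1]
  ],
  "newtons": 45
}}

```text
time: 17.35
tool_pos: [0.5219, 0.09, 0.1237]
tool_rot: [-3.141, -0.001, 1.432]
contact_force: [1.1, 2.1, 1.2]
opening: 0.0134
grip_force: 45.0
```

Request:
{"op": "carry_out", "data": {
  "commands": [
    [[0.003, 0, 0], 0, 0.1],
    [[0.003, 0, 0], 0, 0.1],
    [[0.002, 0, 0], 0, 0.1],
    [[0, 0, 0], 0, 0.1]
  ]
}}

```text
time: 17.85
tool_pos: [0.5231, 0.0969, 0.124]
tool_rot: [-3.142, 0.0, 1.431]
contact_force: [0.4, -2.0, 0.2]
opening: 0.0135
grip_force: 45.0
```

```bash
cat > m.py <<'E'
from h import *
np.set_printoptions(precision=4,suppress=True)
s=robot.observe();p=robot.read_camera('wrist')
print(s['time'],s['tool_pos'],s['tool_rot'],s['contact_force'],s['torque'],s['opening'])
T=R.from_euler('xyz',s['tool_rot']).as_matrix();tool=lambda w:T.T@(w-s['tool_pos'])
b=p['pixels'].astype(int); m=(b[:,:,2]>110)&(b[:,:,0]<90)&(np.arange(640)[None]<400)&(np.arange(400)[:,None]<230);ys,xs=np.where(m)
print('blue rows',ys.min(),ys.max(),'front',tool(atz(p,(314,ys.max()+.5),.138,s)))
g=cv2.cvtColor(p['pixels'],cv2.COLOR_RGB2GRAY).astype(float)
for c in(308,314,320):
    d=np.diff(g[:,c]);print(c,[(i+.5,round(d[i])) for i in range(40,230) if abs(d[i])>14])
E
python3 m.py
```

```text
17.85 [0.5231 0.0969 0.124 ] [-3.1415  0.0001  1.431 ] [ 0.4321 -1.97    0.1766] [-0.3249 -0.1649  0.0211] 0.013486305598100353
blue rows 81 143 front [ 0.065  -0.0005 -0.014 ]
308 [(40.5, 34), (41.5, 58), (42.5, 35), (78.5, -19), (79.5, -29), (80.5, 54), (81.5, 44), (141.5, -42), (142.5, -69), (144.5, 39), (195.5, 22), (196.5, 36)]
314 [(40.5, 35), (41.5, 61), (42.5, 33), (78.5, -22), (80.5, 57), (81.5, 17), (141.5, -41), (142.5, -67), (144.5, 40), (194.5, 24), (195.5, 39)]
320 [(40.5, 34), (41.5, 57), (42.5, 32), (78.5, -18), (79.5, 17), (80.5, 49), (141.5, -71), (142.5, -48), (143.5, 22), (144.5, 43), (187.5, -16), (194.5, 21), (195.5, 42)]
```

Request:
{"op": "carry_out", "data": {
  "commands": [
    [[0.002, 0, 0], 0, 0.1],
    [[0, 0, 0], 0, 0.1]
  ]
}}

```text
time: 18.15
tool_pos: [0.5234, 0.0991, 0.124]
tool_rot: [3.141, -0.0, 1.431]
contact_force: [0.3, -0.8, 0.9]
opening: 0.0139
grip_force: 45.0
```

Request:
{"op": "carry_out", "data": {
  "commands": [
    [[0.003, 0, 0], 0, 0.1],
    [[0.003, 0, 0], 0, 0.1],
    [[0.003, 0, 0], 0, 0.1],
    [[0, 0, 0], 0, 0.1]
  ]
}}

```text
time: 18.65
tool_pos: [0.5248, 0.1083, 0.124]
tool_rot: [3.141, -0.0, 1.432]
contact_force: [-0.2, -0.2, 2.2]
opening: 0.0139
grip_force: 45.0
```

Request:
{"op": "carry_out", "data": {
  "commands": [
    [[0.005, 0, 0], 0, 0.1],
    [[0.005, 0, 0], 0, 0.1],
    [[0.005, 0, 0], 0, 0.1],
    [[0.005, 0, 0], 0, 0.1],
    [[0, 0, 0], 0, 0.1]
  ]
}}

```text
time: 19.27
tool_pos: [0.5276, 0.1284, 0.124]
tool_rot: [3.141, -0.001, 1.432]
contact_force: [0.0, 0.1, 3.6]
opening: 0.0139
grip_force: 45.0
```

```bash
python3 m.py
```

```text
19.275 [0.5276 0.1284 0.124 ] [ 3.1412 -0.0009  1.4317] [0.0274 0.1257 3.5754] [ 0.0855 -0.2209  0.0259] 0.013908981929497783
blue rows 152 215 front [ 0.0336 -0.0005 -0.014 ]
308 [(85.5, 45), (86.5, 64), (87.5, 22), (128.5, 28), (129.5, 29), (135.5, -25), (137.5, 18), (157.5, -63), (158.5, -55), (165.5, 26), (166.5, 25), (171.5, 23), (223.5, -37), (224.5, -22)]
314 [(85.5, 41), (86.5, 61), (87.5, 22), (127.5, 19), (128.5, 26), (135.5, -22), (137.5, 18), (157.5, -65), (158.5, -47), (160.5, 15), (164.5, 15), (165.5, 34), (166.5, 23), (170.5, 19), (171.5, 21), (223.5, -38), (224.5, -22)]
320 [(85.5, 34), (86.5, 59), (87.5, 32), (128.5, 16), (129.5, 27), (135.5, -22), (157.5, -70), (158.5, -56), (165.5, 35), (166.5, 20), (170.5, 24), (171.5, 15), (222.5, -16), (223.5, -47)]
```

Request:
{"op": "carry_out", "data": {
  "commands": [
    [[0.004, 0, 0], 0, 0.1],
    [[0.004, 0, 0], 0, 0.1],
    [[0.003, 0, 0], 0, 0.1],
    [[0, 0, 0], 0, 0.1],
    [[0, 0, 0], 0, 0.1]
  ]
}}

```text
time: 19.95
tool_pos: [0.5291, 0.1389, 0.1239]
tool_rot: [3.141, -0.001, 1.431]
contact_force: [0.2, -1.6, 5.4]
opening: 0.0141
grip_force: 45.0
```

```bash
python3 m.py
python3 - <<'E'
from h import *
s=robot.observe();p=robot.read_camera('wrist');b=p['pixels']
np.set_printoptions(linewidth=200)
for c in (276,300,314,328,350): print(c,[tuple(int(v) for v in b[r,c]) for r in range(90,250,4)])
u=np.array([.1385,.9904]);m0=np.array([.5242,.1064])
for lab,sv,z in(('tip100',100,.128),('clamp outer top',80,.138),('inner top',55,.138),('pivot',67.5,.14),('board end',120,.012),('outer bottom',80,.102)):
    xy=m0+u*sv/1000; print(lab,proj(p,np.append(xy,z),s))
E
```

```text
19.95 [0.5291 0.1389 0.1239] [ 3.1413 -0.0006  1.4313] [ 0.175  -1.6159  5.4457] [-0.184  -0.2035  0.0468] 0.014118378915303771
blue rows 172 229 front [ 0.0269 -0.0005 -0.014 ]
308 [(99.5, 43), (100.5, 66), (101.5, 23), (136.5, 17), (137.5, 18), (180.5, -72), (181.5, -50), (185.5, 16), (189.5, 19), (190.5, 29), (191.5, 17), (197.5, 15), (198.5, 22)]
314 [(99.5, 37), (100.5, 64), (101.5, 25), (136.5, 19), (137.5, 19), (180.5, -64), (181.5, -49), (185.5, 15), (189.5, 25), (190.5, 32), (197.5, 23), (198.5, 19)]
320 [(99.5, 39), (100.5, 69), (101.5, 21), (136.5, 23), (179.5, -17), (180.5, -75), (181.5, -43), (189.5, 24), (190.5, 30), (197.5, 16), (198.5, 16)]
276 [(75, 72, 75), (71, 65, 69), (71, 68, 74), (202, 199, 201), (206, 202, 205), (204, 201, 205), (206, 203, 209), (208, 203, 206), (207, 204, 207), (207, 205, 207), (205, 202, 204), (208, 203, 206), (207, 203, 206), (207, 204, 206), (209, 205, 210), (194, 191, 193), (192, 188, 192), (194, 188, 193), (199, 192, 195), (197, 193, 196), (181, 175, 190), (82, 107, 172), (81, 109, 169), (79, 104, 168), (93, 135, 223), (96, 138, 222), (9
[... 2424 characters left out ...]
 203, 207), (207, 203, 207), (204, 203, 206), (205, 202, 206), (204, 202, 204), (205, 202, 205), (207, 204, 209), (207, 203, 207), (204, 201, 204), (179, 179, 187), (74, 110, 171), (68, 103, 159), (73, 109, 172), (81, 135, 221), (80, 137, 222), (84, 141, 224), (80, 130, 210), (80, 129, 209), (76, 132, 212), (79, 129, 210), (80, 128, 210), (80, 131, 213), (77, 126, 210), (76, 128, 210), (78, 128, 209), (79, 129, 211), (97, 137, 209), (172, 169, 164), (134, 127, 116)]
tip100 [314.39308744 136.37463236]
clamp outer top [314.41887112 185.43585388]
inner top [314.35683819 239.19248222]
pivot [314.40215784 214.45504759]
board end [313.93605303 100.50456486]
outer bottom [314.19443784 170.58602314]
```

Measured rows against predictions: bar tip 137 against 136.4 for a centred bar, clamp edges about 184.5 and 239.5 against 185.4 and 239.2. So the bar is centred to about 0.5 mm. I'll nudge it, relax the vertical load, release and lift.

Request:
{"op": "carry_out", "data": {
  "commands": [
    [[0.0005, 0, -0.0005], 0, 0.1],
    [[0, 0, 0], 0, 0.1],
    [[0, 0, 0], 0, 0.3],
    [[0, 0, 0], 0, 0.43],
    [[0, 0, -0.02], 0, 0.43],
    [[0, 0, -0.05], 0, 0.43],
    [[0, 0, 0], 0, 0.43]
  ],
  "newtons": 20
}}

```text
time: 20.92
tool_pos: [0.5308, 0.1394, 0.198]
tool_rot: [3.135, -0.002, 1.431]
contact_force: [0.5, 0.2, 0.1]
opening: 0.04
grip_force: 0.0
```

Run:
```python
from h import *
np.set_printoptions(precision=4,suppress=True)
s=robot.observe();p=robot.read_camera('wrist');b=p['pixels'].astype(int);g=b.sum(2)/3
print(s['time'],s['tool_pos'],s['tool_rot'],s['contact_force'])
u=np.array([.1385,.9904]);m0=np.array([.5242,.1064])
for lab,sv,z in(('tip100',100,.127),('outer top',80,.138),('inner top',55,.138),('board end',120,.012)):
    print(lab,proj(p,np.append(m0+u*sv/1000,z),s))
for c in(308,314,320,345):
    d=np.diff(g[:,c]);print(c,[(i+.5,round(d[i])) for i in range(60,260) if abs(d[i])>14])
m=((b[:,:,0]>180)&(b[:,:,1]<90)&(b[:,:,2]<90)).astype(np.uint8);m[260:]=0
n,l,st,ce=cv2.connectedComponentsWithStats(m);print(st[1:][st[1:,4]>50])
# knob: erode arm away
k=cv2.morphologyEx(m,cv2.MORPH_OPEN,cv2.getStructuringElement(cv2.MORPH_ELLIPSE,(21,21)));ys,xs=np.where(k)
if len(xs): 
    print('knob',xs.mean(),ys.mean(),len(xs));c=(xs.mean(),ys.mean());w=atz(p,c,.1555,s);pv=m0+u*.0675
    print(w,w[:2]-pv,np.linalg.norm(w[:2]-pv))
for x in robot.tip_of(p,'lever_tip')[:2]: print(x,atz(p,x['at'],.1485,s))
```

```text
20.925 [0.5308 0.1394 0.198 ] [ 3.1348 -0.002   1.4314] [0.4504 0.1745 0.1455]
tip100 [310.9261 130.1954]
outer top [310.9681 161.8224]
inner top [311.0401 198.0071]
board end [311.0137 104.8697]
308 [(104.5, 53), (105.5, 60), (130.5, 19), (159.5, -60), (160.5, -42), (164.5, 22), (165.5, 19), (167.5, 17), (168.5, 20), (200.5, -35), (201.5, -16), (225.5, 20), (226.5, 30)]
314 [(104.5, 53), (105.5, 57), (130.5, 19), (159.5, -58), (160.5, -47), (164.5, 22), (165.5, 19), (167.5, 20), (168.5, 15), (200.5, -31), (224.5, 19), (225.5, 32)]
320 [(103.5, 16), (104.5, 51), (105.5, 58), (106.5, 15), (157.5, -14), (158.5, -20), (159.5, -28), (161.5, 17), (167.5, 20), (168.5, 15), (170.5, 25), (171.5, 18), (197.5, -40), (198.5, -31)]
345 [(103.5, 14), (104.5, 55), (105.5, 57)]
[[ 209  154   87   34 1530]]
knob 222.30244755244755 166.4597902097902 572
[0.4817 0.1929 0.1555] [-0.0519  0.0197] 0.05547598335540017
{'at': [226.4, 165.2], 'p': 0.57} [0.4822 0.1925 0.1485]
```

Request:
{"op": "carry_out", "data": {
  "commands": [
    [[0, 0, 0], -0.171, 0.43],
    [[0, 0, 0], -0.171, 0.43],
    [[0, 0, 0], -0.171, 0.43],
    [[0, 0, 0], -0.171, 0.43],
    [[0, 0, 0], -0.171, 0.43],
    [[0, 0, 0], -0.171, 0.43],
    [[0, 0, 0], -0.171, 0.43],
    [[0, 0, 0], -0.171, 0.43],
    [[0.032, 0.0165, 0], 0, 0.43],
    [[0.032, 0.0165, 0], 0, 0.43],
    [[0, 0, 0], 0, 0.43],
    [[0, 0, 0], 0, 0.43]
  ]
}}

```text
time: 22.52
tool_pos: [0.4798, 0.1913, 0.1936]
tool_rot: [-3.141, -0.001, 2.8]
contact_force: [1.0, -0.4, 0.1]
opening: 0.0397
grip_force: 0.0
```

Run:
```python
from h import *
np.set_printoptions(precision=4,suppress=True)
s=robot.observe();p=robot.read_camera('wrist');b=p['pixels'].astype(int)
print(s['time'],s['tool_pos'],s['tool_rot'],s['qpos'])
print('pred knob px',proj(p,(.4815,.192,.1565),s))
m=(b[:,:,0]>150)&(b[:,:,1]<100)&(b[:,:,2]<100);ys,xs=np.where(m);print(len(xs),xs.min(),xs.max(),ys.min(),ys.max())
for r in range(200,300,10): 
    x=np.where(m[r])[0]; print(r,(x.min(),x.max()) if len(x) else None)
```

```text
22.525 [0.4798 0.1913 0.1936] [-3.1405 -0.0009  2.7997] [ 0.2312  0.374   1.6236 -0.0004  1.1454 -0.9976]
pred knob px [314.794  242.8456]
823 303 324 225 275
200 None
210 None
220 None
230 (np.int64(305), np.int64(323))
240 (np.int64(303), np.int64(324))
250 (np.int64(308), np.int64(320))
260 (np.int64(308), np.int64(321))
270 (np.int64(308), np.int64(321))
280 None
290 None
```

Request:
{"op": "carry_out", "data": {
  "commands": [
    [[-0.002, 0, 0.02], 0, 0.43],
    [[0, 0, 0.0236], 0, 0.43],
    [[0, 0, 0], 0, 0.22],
    [[0, 0, 0], 0, 0.22],
    [[0, 0, 0], 0, 0.22],
    [[-0.0004, 0.007, 0], 0.125, 0.22],
    [[-0.0004, 0.007, 0], 0.125, 0.22],
    [[-0.0004, 0.007, 0], 0.125, 0.22],
    [[0, 0, 0], 0, 0.22]
  ]
}}

```text
time: 23.7
tool_pos: [0.4926, 0.2092, 0.1514]
tool_rot: [3.141, 0.001, 2.426]
contact_force: [0.3, 0.1, 0.2]
opening: 0.0201
grip_force: 0.0
```

```bash
cat > a.py <<'E'
from h import *
np.set_printoptions(precision=4,suppress=True)
s=robot.observe();p=robot.read_camera('wrist');b=p['pixels'].astype(int)
print(s['time'],s['tool_pos'],s['tool_rot'],s['contact_force'],s['opening'])
d=s['tool_pos'][:2]-np.array([.5335,.1733]);print('r',np.linalg.norm(d),'a',np.pi-np.arctan2(d[1],d[0])-.139,'a_tool',3.003-s['tool_rot'][2])
m=(b[:,:,0]>150)&(b[:,:,1]<100)&(b[:,:,2]<100);ys,xs=np.where(m);print(len(xs),(xs.min(),xs.max(),ys.min(),ys.max()) if len(xs) else '')
E
python3 a.py
```

```text
23.7 [0.4926 0.2092 0.1514] [3.1407 0.0007 2.4256] [0.3466 0.1311 0.2096] 0.020105110645106773
r 0.054445278260899295 a 0.5808256490783503 a_tool 0.5773709966456426
1194 (np.int64(294), np.int64(323), np.int64(247), np.int64(329))
```

Request:
{"op": "carry_out", "data": {
  "commands": [
    [[-0.0003, 0.007, 0], 0.125, 0.22],
    [[-0.0003, 0.007, 0], 0.125, 0.22],
    [[-0.0003, 0.007, 0], 0.125, 0.22],
    [[-0.0003, 0.007, 0], 0.125, 0.22],
    [[-0.0003, 0.007, 0], 0.125, 0.22],
    [[-0.0003, 0.007, 0], 0.125, 0.22],
    [[-0.0003, 0.007, 0], 0.125, 0.22],
    [[0, 0, 0], 0, 0.22]
  ]
}}

```text
time: 24.75
tool_pos: [0.5354, 0.229, 0.1509]
tool_rot: [3.141, -0.0, 1.552]
contact_force: [1.1, 0.0, -0.2]
opening: 0.0204
grip_force: 0.0
```

```bash
python3 a.py
```

```text
24.75 [0.5354 0.229  0.1509] [ 3.1413 -0.0001  1.552 ] [ 1.095   0.026  -0.2462] 0.02035259948948534
r 0.05568659862127739 a 1.4657614169096242 a_tool 1.4509564931889378
1193 (np.int64(294), np.int64(324), np.int64(248), np.int64(330))
```

Request:
{"op": "carry_out", "data": {
  "commands": [
    [[-0.0003, 0.006, 0], 0.11, 0.22],
    [[0, 0.0015, 0], 0, 0.22],
    [[0, 0.0015, 0], 0, 0.22],
    [[0, 0, 0], 0, 0.22]
  ]
}}

```text
time: 25.3
tool_pos: [0.5441, 0.2286, 0.1509]
tool_rot: [3.142, -0.0, 1.441]
contact_force: [-2.3, 2.1, 1.3]
opening: 0.0203
grip_force: 1.4
```

```bash
python3 a.py
```

```text
25.3 [0.5441 0.2286 0.1509] [ 3.1416 -0.0005  1.4413] [-2.3296  2.0525  1.2523] 0.020333059173814304
r 0.05632341800571922 a 1.6212457995928513 a_tool 1.5617133713269897
1177 (np.int64(294), np.int64(324), np.int64(249), np.int64(330))
```

Resistance has started. I'll push a little further to find the stop.

Request:
{"op": "carry_out", "data": {
  "commands": [
    [[0, 0.001, 0], 0, 0.22],
    [[0, 0.001, 0], 0, 0.22],
    [[0, 0.001, 0], 0, 0.22],
    [[0, 0, 0], 0, 0.22]
  ]
}}

```text
time: 25.85
tool_pos: [0.5447, 0.2285, 0.1506]
tool_rot: [-3.136, 0.0, 1.44]
contact_force: [-10.6, 3.9, 5.9]
opening: 0.0203
grip_force: 5.7
```

```bash
python3 a.py
```

```text
25.85 [0.5447 0.2285 0.1506] [-3.1361  0.0004  1.4404] [-10.6243   3.8773   5.9404] 0.02026737725923133
r 0.05635385745794622 a 1.6324185378656686 a_tool 1.5626217187600469
1170 (np.int64(294), np.int64(323), np.int64(249), np.int64(329))
```

The lever is at its stop: the force rose to 11 N with only 0.6 mm of travel. I'll back off, open, retreat upward and verify.

Request:
{"op": "carry_out", "data": {
  "commands": [
    [[0, -0.0024, 0], 0, 0.22],
    [[0, -0.002, 0], 0, 0.22],
    [[0, 0, 0], 0, 0.4],
    [[0, 0, 0], 0, 0.43],
    [[0, 0, -0.03], 0, 0.43],
    [[0, 0, -0.05], 0, 0.43],
    [[-0.05, 0, -0.03], 0, 0.43],
    [[-0.05, 0, 0], 0, 0.43],
    [[-0.03, 0, 0], 0, 0.43],
    [[0, 0, 0], 0, 0.43],
    [[0, 0, 0], 0, 0.43]
  ]
}}

```text
time: 27.28
tool_pos: [0.5261, 0.1, 0.2608]
tool_rot: [3.141, -0.0, 1.439]
contact_force: [0.7, 0.4, 0.3]
opening: 0.0395
grip_force: 0.0
```

Run:
```python
from h import *
np.set_printoptions(precision=4,suppress=True)
s=robot.observe();p=robot.read_camera('wrist');b=p['pixels'].astype(int);g=b.sum(2)/3
print(s['time'],s['tool_pos'],s['tool_rot'],s['contact_force'])
u=np.array([.1385,.9904]);m0=np.array([.5242,.1064])
P=lambda sv,z:proj(p,np.append(m0+u*sv/1000,z),s)
for sv,z in((100,.127),(80,.138),(55,.138),(-55,.138),(-80,.138),(-100,.127),(123.5,.1565)): print(sv,P(sv,z))
c0=int(P(0,.12)[0])
for c in(c0-5,c0,c0+5):
    d=np.diff(g[:,c]);print(c,[(i+.5,round(d[i])) for i in range(0,260) if abs(d[i])>14])
m=(b[:,:,0]>150)&(b[:,:,1]<100)&(b[:,:,2]<100);m[260:]=0;ys,xs=np.where(m);print(xs.min(),xs.max(),ys.min(),ys.max())
q=np.polyfit(ys,xs,1);print('lever slope px',q)
pt=[atz(p,(np.polyval(q,y),y),.1525,s) for y in(ys.min()+5,ys.max()-5)];d=pt[0]-pt[1];print('lever dir vs axis',np.arctan2(d[0],d[1])-.139)
```

```text
27.275 [0.5261 0.1    0.2608] [ 3.1413 -0.0003  1.4391] [0.7426 0.3916 0.2814]
100 [312.0398  78.0725]
80 [311.8222 102.5106]
55 [311.6309 133.4208]
-55 [310.9001 251.4836]
-80 [310.7554 274.8607]
-100 [310.7362 286.7439]
123.5 [312.0881  38.7181]
306 [(28.5, 32), (48.5, -17), (104.5, 57), (105.5, 54), (130.5, -61), (131.5, -60), (133.5, 31), (161.5, 33)]
311 [(26.5, 26), (27.5, 33), (51.5, 18), (105.5, 21), (106.5, 35), (107.5, 52), (131.5, -40), (132.5, -51), (133.5, 26), (159.5, 24), (160.5, 28)]
316 [(27.5, 28), (28.5, 21), (104.5, 59), (105.5, 55), (130.5, -54), (131.5, -64), (133.5, 39), (160.5, 23), (161.5, 28)]
301 322 27 105
lever slope px [ -0.0042 311.8146]
lever dir vs axis -0.0017804605216477365
```

The lever is aligned with the bore axis (1.57 rad). Next I'll check the overhang at the tail end.

Request:
{"op": "carry_out", "data": {
  "commands": [
    [[-0.04, 0, 0], 0, 0.43],
    [[-0.05, 0, 0], 0, 0.43],
    [[-0.05, 0, 0], 0, 0.43],
    [[-0.03, 0, 0], 0, 0.43],
    [[0, 0, 0], 0, 0.43],
    [[0, 0, 0], 0, 0.43]
  ]
}}

```text
time: 28.08
tool_pos: [0.5038, -0.0677, 0.2607]
tool_rot: [-3.141, -0.001, 1.44]
contact_force: [-0.6, 0.7, -0.4]
opening: 0.0395
grip_force: 0.0
```

Run:
```python
from h import *
np.set_printoptions(precision=4,suppress=True)
s=robot.observe();p=robot.read_camera('wrist');b=p['pixels'].astype(int);g=b.sum(2)/3
print(s['time'],s['tool_pos'])
u=np.array([.1385,.9904]);m0=np.array([.5242,.1064])
P=lambda sv,z:proj(p,np.append(m0+u*sv/1000,z),s)
for sv,z in((55,.138),(-55,.138),(-80,.138),(-80,.102),(-95,.127),(-100,.127),(-105,.127),(-120,.012)): print(sv,P(sv,z))
c0=int(P(-90,.12)[0])
for c in(c0-5,c0,c0+5,c0+16):
    d=np.diff(g[:,c]);print(c,[(i+.5,round(d[i])) for i in range(0,240) if abs(d[i])>12])
```

```text
28.075 [ 0.5038 -0.0677  0.2607]
55 [ 311.8589 -116.3852]
-55 [310.7908  57.2828]
-80 [310.5854  90.6934]
-80 [310.938   93.6182]
-95 [310.5882 110.0346]
-100 [310.5507 116.0254]
-105 [310.5136 121.9526]
-120 [311.2941 132.1756]
305 [(56.5, 13), (90.5, -29), (91.5, -53), (106.5, 16), (107.5, 22), (108.5, 14), (115.5, -50), (116.5, -28), (131.5, -31), (132.5, -30), (212.5, 14)]
310 [(90.5, -17), (91.5, -36), (104.5, 19), (105.5, 24), (115.5, -46), (116.5, -43), (131.5, -38), (132.5, -28)]
315 [(90.5, -18), (91.5, -47), (105.5, 16), (106.5, 24), (115.5, -46), (116.5, -28), (131.5, -29), (132.5, -34)]
326 [(0.5, 23), (1.5, 53), (2.5, 57), (20.5, -16), (21.5, -58), (22.5, -41), (26.5, 34), (27.5, 40), (28.5, 18), (38.5, 16), (40.5, -34), (46.5, -21), (47.5, -28), (48.5, -15), (51.5, 17), (52.5, 23), (53.5, 22), (56.5, 75), (57.5, 15), (90.5, -18), (91.5, -73), (92.5, -26), (94.5, 41), (96.5, -33), (100.5, 16), (101.5, 25), (117.5, -25), (118.5, -14), (120.5, 25), (121.5, 20), (130.5, -21), (131.5, -58), (132.5, -49)]
```

The tail end is at row 116.2 against 116.0 predicted, and the guide face is at 91 against 90.7. The bar is centred within about 0.3 mm, so I'm handing in.

```bash
python3 -c "
from cell import robot
print(robot.hand_in())"
```

```text
the job is handed in; nothing more can be done
None
```

The 200 mm bar is threaded through both blocks and sticks out equally at each end to within about 0.5 mm. The red lever is clamped at its clockwise stop, the gripper is clear, and the job was handed in at about 28 s. The spare bars and the other bench items were not handled.

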